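Lock the spindle: line up the slotted disc and push the bar through

TASK

Lock the spindle: push one of the disc's posts round with the fingertips until the slot across the disc lines up with the locking bar, then push the bar by its tail tab through the slot until it is fully home against the stop in the keeper. Only push the bar along its guide, do not lift it, and leave the other things on the bench where they are. Finish with the hand clear.

Things in the scene. Friction and masses are not known exactly. Their poses are not given: they have to be found in the camera images.
- fixture: Spindle lock unit, bolted down: a green casting 220 x 160 mm, its flat top 48 mm above the bench, carrying the slotted disc, the bar's guide and the keeper. Origin: on the bench, straight below the disc's axis. Its +x axis (long way) is the line and direction in which the bar is pushed, roughly to the robot's right; z is up.
- guide (a point): Middle of the guide's floor, 122 mm before the disc's axis, 56.5 mm above the bench. The guide is an open-topped steel channel 140 mm long, 15 mm wide inside, 43 mm outside, wall tops 66 mm above the bench. A small fixed bridge spans the bar at 74 to 54 mm before the disc's axis, its top 74 mm above the bench. Axes as the unit's.
- keeper_stop (a point): Face of the keeper's stop wall, 72 mm beyond the disc's axis, 62.5 mm above the bench. The keeper is an open-topped steel pocket 18 mm wide inside, 43 mm outside, from 56 to 84 mm beyond the axis, top 71 mm above the bench. Axes as the unit's.
- disc (a joint): Turn of the slotted steel disc about its upright axis, rad, positive counter-clockwise seen from above. At 0, and again at pi (3.14), the disc's slot is in line with the bar. Turns from -0.5 to 3.64; stays where it is left (friction about 0.06 N m).
- disc_slot (a point): Centre of the disc on its top face, 69 mm above the bench. The disc is 90 mm across; a straight slot 18 mm wide and 14 mm deep runs right across it through the centre, open at both ends with mouths flared to 34 mm. This point's x axis lies along the slot and turns with the disc; z is up.
- post_a (a point): Middle of one of two upright steel posts on the disc, 12 mm in diameter, standing from 69 to 108 mm above the bench (this point 89 mm), 31 mm from the disc's axis on the +y side of the slot.
- post_b (a point): The same for the other post, 31 mm from the axis on the -y side of the slot.
- bar: Loose steel locking bar, 12 x 12 mm and 170 mm long, 0.18 to 0.37 kg, lying in the guide, free to slide. Origin: underside of its nose tip; it runs from there along its own -x. The nose's last 10 mm taper to 5 mm wide. At its tail an upright tab, 10 mm thick and 30 mm wide, reaches from 12 to 48 mm above the bar's underside (to about 104 mm above the bench).
- bar_nose (a point): Tip of the bar's nose, half-way up the bar (6 mm above its underside). Fully home, it touches the keeper's stop wall, 72 mm beyond the disc's axis. At the start it is 50 to 70 mm short of the disc's axis.
- bar_tab (a point): Middle of the rear face of the tab at the bar's tail end, 170 mm behind the nose tip and 30 mm above the bar's underside (about 87 mm above the bench); pushed here, along the bar, the bar slides with less than about 6 N.
- vblock: Bystander: dark steel V-block 50 x 45 x 36 mm beyond the keeper; origin under its centre.
- carton: Bystander: cardboard carton 75 x 45 x 30 mm; origin under its centre.
- marker: Bystander: marker pen 125 mm long, 14 mm thick, lying along its x; origin under its centre.
- screwdriver: Bystander: screwdriver lying along its x, about 200 mm long, under 35 mm high.
- oiler: Bystander: steel oil can 54 mm across with a copper spout, 171 mm high; origin under its centre.
- sprayer: Bystander: white spray bottle 76 mm across, 209 mm high; origin under its centre.
- woodblock: Bystander: wooden block 90 x 60 x 35 mm; origin under its centre.
There are look-alikes about, which are no part of the job. Leave any green or turquoise look-alike of the bar alone.

How it is judged:
On the way, in this order (a step that is already met when the one before it is completed fails the run):
1. the disc's slot is turned into line with the bar (angle between the x axis of disc_slot and the x axis of fixture, either way round below 0.15 rad), for 0.1 s.
2. the bar is pushed through the slot, home in the keeper (x of bar_nose in the frame of fixture above 0.067 m), for 0.2 s.
At the end, for the whole second after the job is handed in: The bar's nose is within 5 mm of the keeper's stop wall and within 10 mm of its middle line, the bar lies flat in the slot (no higher than 6 mm above its seat), the slot is within 0.1 rad of the bar's line, and the bar is at rest (x of bar_nose in the frame of fixture above 0.067 m and angle between the x axis of disc_slot and the x axis of fixture, either way round below 0.1 rad and y of bar_nose in the frame of fixture between -0.01 and 0.01 m and not (z of bar_nose in the frame of fixture above 0.069 m) and not (z of bar_tab in the frame of fixture above 0.0925 m) and linear speed of bar below 0.01 m/s); the robot touches nothing.
It fails at once if the bar is lifted (nose or tail more than 12 mm up from where it lies in the guide) (z of bar_nose in the frame of fixture above 0.0745 m or z of bar_tab in the frame of fixture above 0.0985 m).
It fails at once if a bystander is shoved, lifted or knocked (moved more than 30 mm) (distance of any of vblock, carton, marker, screwdriver, oiler, sprayer, woodblock from where it was at the start of the episode above 0.03 m).
It also fails if it takes over 48 s, if anything falls off the work surface, if the arm or the gripper's body presses on something with over 40 N, if the wrist force passes 120 N, or if a joint passes its speed limit or range.

ROBOT

A 6-joint arm with a two-finger parallel gripper is mounted at the origin on the work surface. World frame = base frame: x ahead of the robot, y to its left, z up, the work surface at z = 0. Lengths are in m, angles in rad, forces in N, time in s.
With the tool pointing down it reaches from about 0.375 to 0.9 m from the base axis. Payload 3.1 kg.
Tool frame: the origin (TCP) lies at the centre of the arm's flange, where the gripper is bolted on; the fingertips stand 173 mm ahead of it and the grasp point (between the pads) lies 155 mm ahead of it; z points along the fingers, y is the line along which they close (so a half turn about z gives the same grasp; the last joint's range is limited). The gripper opens to 85 mm and grips with 20 to 120 N. Pads are 22 mm wide; open, the fingers measure 114 mm over their backs; the gripper's body (76 mm by 85 mm) begins 54 mm behind the grasp point. The pads swing forward as they close: fully open they stand 13 mm farther back than shut.
Start: joints at [-1.482, 0.527, 1.433, -0, 1.181, -0.178], TCP at [0.165, -0.603, 0.405] pointing down, gripper open.
Joint ranges: [-3.08, 3.08], [-0.75, 2.2], [0.22, 2.44], [-1.43, 4.57], [0, 2.65], [-2.85, 2.85]. Speed limits (rad/s): [2.79, 2.79, 3.14, 3.14, 3.14, 3.14].

INTERFACE

Orientations are given as a unit quaternion [x, y, z, w].
In Python, from station import * gives the robot as it stands.
- The arm moves only by the shell command python3 -m jog 'ROWS' [OPENING] [FORCE]. ROWS is a JSON object of lists of equal length, an entry for each row: "linear": the shift along the world's x, y, z in mm, a list of three; "turn": the turn about the world's z in units of 5 degrees (1.0 is 5 degrees). A call has 1 to 12 rows; each row shifts and turns the commanded pose from where the row before left it; what a row does not reach is not made up. A row lasts 1/8 s, in which the tool goes at most 62.5 mm and 10.7 degrees, less where a joint would pass 70% of its speed; a pose out of reach is approached as far as the arm can. A call is refused whole if a number of a shift passes 62.5 or a number of a turn 1, either way. A call with a gripper value outside its range is refused whole. OPENING is the opening, from 0 (shut) to 1 (fully open), set as the call begins (- or left out, the last holds). The fingers move at their own pace and stop on an object; FORCE is the grip in N (left out, the last holds). Time passes only in rows, so rows that do not move let the fingers close. It gives the time, the measured TCP pose, the force, the opening and the grip force at its end, in the units of the state.
- sense(): the state, without advancing time (a new reading comes with each control period).
- snapshot(name): name is "scene" or "side" or "wrist"; returns the picture (400x640x3 uint8, red, green, blue); there is no depth.
- get_calibration(name): a dict with "fx", "fy", "cx", "cy" (pixels), "dist_coeffs" ([k1, k2, p1, p2, k3] as OpenCV has them; the pictures are not rectified), "world_to_cam" (4x4, takes a point from world to camera coordinates). Camera axes: x right, y down, z forward; pixel columns grow to the right and rows downward; lengths in m; the calibration is good to about 2 mm. A picture is of the moment at which its call begins: read the wrist's pose just before it. get_calibration takes no time and is no camera call; for the wrist camera it gives the pose at the moment of the call.
- sign_off(): hands the job in; it is judged then, once.
The state is a dict: "t": time; "q": joint angles; "qd": joint speeds; "tau": joint torques, N m; "tcp_pos": TCP position; "tool_rot": TCP orientation; "force": force on the tool from outside, world axes, zero at the start; "ft_torque": the same for the moment, N m; "finger_gap": opening from 0.0 (shut) to 1.0 (fully open); "gripper_force": force on a finger pad.
Only numpy, scipy, OpenCV 4.12 (cv2) and the standard library are available. Lean on these libraries where they do the work, as an engineer would, in place of code of your own. Each camera call takes 0.05 s, during which the arm holds its last target. There are 200 camera calls.

## Working session

There is one attempt and no reset: what is moved stays moved. The work goes in short steps, Python scripts to look and compute and a shell command to move; the robot and the scene stay as the last step left them, time stands still between calls to the robot, and variables do not carry over. Pictures are saved under pics/ and viewed, at most 10 in all, crops included, and the job is handed in when it is done.

```bash
mkdir -p pics; python3 - <<'E'
from station import *
import cv2
s=sense();print(s)
for n in("scene","side","wrist"):
    cv2.imwrite(f"pics/{n}0.png",cv2.cvtColor(snapshot(n),cv2.COLOR_RGB2BGR))
    print(n,get_calibration(n))
E
```

```text
{'t': 0.0, 'q': array([-1.48149646e+00,  5.28471117e-01,  1.43392789e+00, -1.27697906e-05,
        1.18136447e+00, -1.78464180e-01]), 'qd': array([1.44099715e-03, 9.36278816e-04, 4.77241978e-04, 4.72098734e-04,
       6.43972856e-05, 6.59749764e-04]), 'tau': array([-1.15731207e-03, -4.42354882e+01, -1.78021771e+01, -3.29963386e-04,
        8.14410334e-03, -1.11546331e-05]), 'tcp_pos': array([ 0.16537678, -0.60236076,  0.40372202]), 'tool_rot': array([ 9.91050272e-01,  1.33484754e-01,  4.24756885e-05, -1.08459743e-03]), 'force': array([0.2688181 , 0.35288302, 0.57745749]), 'ft_torque': array([ 0.03654689,  0.04262183, -0.05420799]), 'gripper_force': 0.0, 'finger_gap': 1.0018174506716835}
scene {'fx': 368.0059308873322, 'fy': 368.0059308873322, 'cx': 325.39977997472937, 'cy': 191.2822063423265, 'dist_coeffs': array([-0.04095033,  0.        ,  0.        ,  0.        ,  0.        ]), 'world_to_cam': array([[ 0.74131366,  0.67102076,  0.01360888, -0.39950953],
       [ 0.52523864, -0.5673984 , -0.63417933, -0.21224992],
       [-0.41782583,  0.47727371, -0.77306622,  1.3314092 ],
       [
[... 270 characters left out ...]
array([[-0.98950476, -0.14357305, -0.01634367,  0.5145898 ],
       [-0.06000172,  0.51113428, -0.85740396,  0.08471371],
       [ 0.13145391, -0.84742465, -0.51438443,  1.26086231],
       [ 0.        ,  0.        ,  0.        ,  1.        ]])}
wrist {'fx': 354.5620690088142, 'fy': 354.5620690088142, 'cx': 323.49486687357046, 'cy': 194.49348289813804, 'dist_coeffs': array([0.01291884, 0.        , 0.        , 0.        , 0.        ]), 'world_to_cam': array([[ 0.263913  , -0.96454484, -0.00178189, -0.6230101 ],
       [-0.91325313, -0.25047243,  0.32129781, -0.04244283],
       [-0.31035246, -0.08316736, -0.94697653,  0.38090822],
       [ 0.        ,  0.        ,  0.        ,  1.        ]])}
```

View pics/scene0.png

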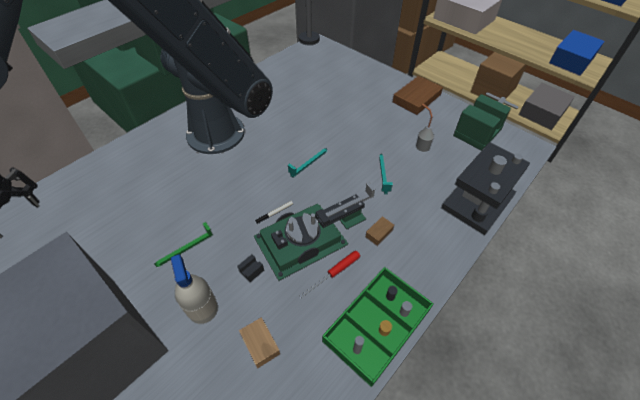

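View pics/side0.png

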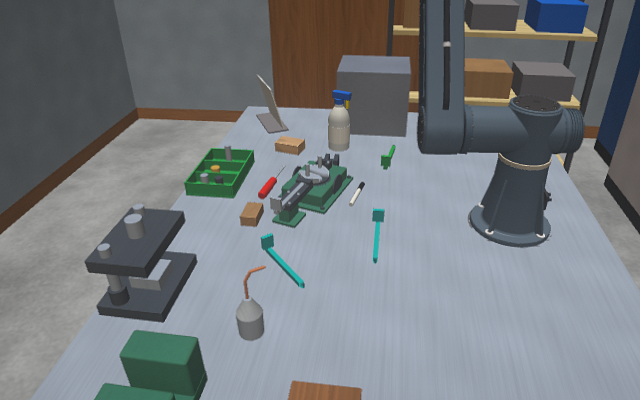

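The unit shows in the scene picture at about (302,235) and in the side picture at about (315,180). The tab is at about (370,190) in the scene picture and the V-block at (250,268). I'll enlarge both.

```bash
python3 - <<'E'
import cv2,numpy as np
a=cv2.imread("pics/scene0.png")[170:285,235:395];b=cv2.imread("pics/side0.png")[140:240,230:390]
a=cv2.resize(a,None,fx=5,fy=5,interpolation=cv2.INTER_CUBIC)
b=cv2.resize(b,None,fx=5,fy=5,interpolation=cv2.INTER_CUBIC)
cv2.imwrite("pics/a.png",a);cv2.imwrite("pics/b.png",b)
E
```

```text
(no output)
```

View pics/a.png

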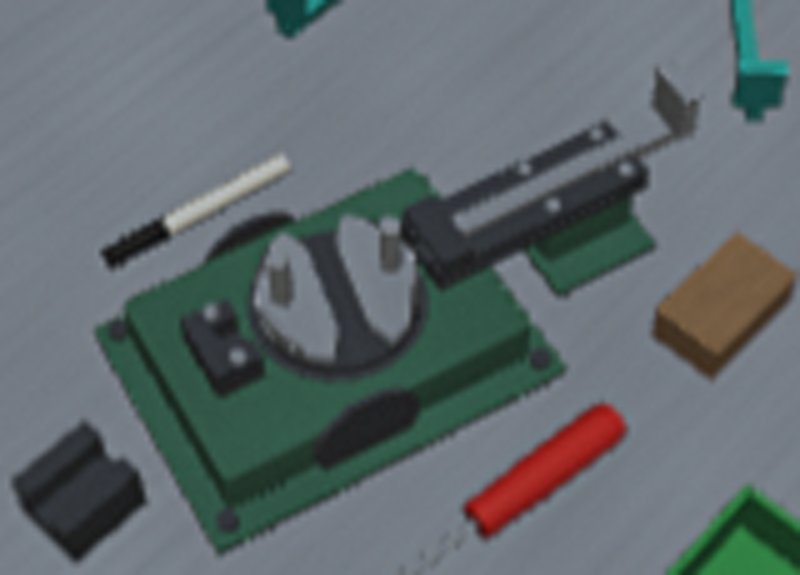

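View pics/b.png

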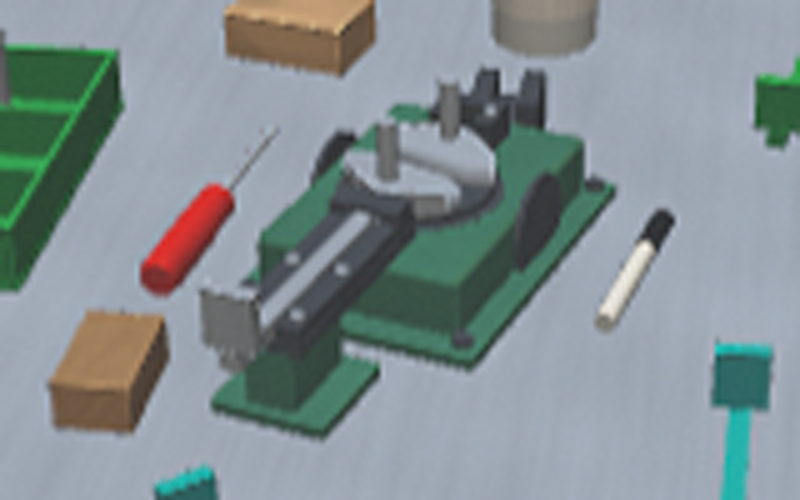

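The enlarged scene view shows the post tops at (281,262) and (391,222), the slot running steeply across the bar's line, and the tab top from (657,70) to (697,100). The enlarged side view shows the post tops at (387,125) and (449,86), and the tab top from (202,290) to (252,290). Next I'll fit the unit's pose to these.

```bash
cat > fit.py <<'E'
from station import *
import cv2,numpy as np
from scipy.optimize import least_squares
C={n:get_calibration(n) for n in("scene","side")}
def proj(c,P):
    M=c["world_to_cam"];K=np.array([[c["fx"],0,c["cx"]],[0,c["fy"],c["cy"]],[0,0,1.]])
    return cv2.projectPoints(np.array(P,float).reshape(-1,3),cv2.Rodrigues(M[:3,:3])[0],M[:3,3],K,c["dist_coeffs"])[0].reshape(-1,2)
def fx(p,P):
    P=np.array(P,float);c,s=np.cos(p[2]),np.sin(p[2])
    return np.c_[p[0]+c*P[:,0]-s*P[:,1],p[1]+s*P[:,0]+c*P[:,1],P[:,2]]
if __name__=="__main__":
    off={"scene":(235,170),"side":(230,140)}
    # key -> crop px ; model below. P1 = post near guide
    obs={"scene":{"P1":(391,220),"P2":(281,260),"g1":(612,128),"g2":(648,178),"c1":(415,170),"c2":(128,302),"c3":(228,490),"c4":(530,340),"T1":(657,70),"T2":(697,100)},
         "side":{"P1":(387,125),"P2":(449,85),"c1":(462,290),"c2":(583,140),"T1":(252,290),"T2":(202,290),"g1":(300,340)}}
    def model(p):
        x,y,yaw,th,n,cx,cy=p
        a=.031
        return {"P1":(a*np.cos(th),a*np.sin(th),.108),"P2":(-a*np.cos(th),-a*np.sin(th),.108),
         "g1":(-.192,-.0215,.066),"g2":(-.192,.0215,.066),"c1":(cx-.11,cy-.08,.048),"c2":(cx+.11,cy-.08,.048),"c3":(cx+.11,cy+.08,.048),"c4":(cx-.11,cy+.08,.048),
         "T1":(n-.17,-.015,.1045),"T2":(n-.17,.015,.1045)}
    def res(p,full=False):
        m=model(p);r=[]
        for k in obs:
            ks=list(obs[k]);q=proj(C[k],fx(p,[m[i] for i in ks]))
            o=np.array([obs[k][i] for i in ks])/5+off[k]
            for i,d in zip(ks,q-o):
                if full:print(k,i,d.round(1))
                r+=list(d)
        return r
    s=least_squares(res,[.5,0,-1.57,3,-.06,0,0],loss="soft_l1")
    print(s.x.round(4),s.cost);res(s.x,True)
E
python3 fit.py
```

```text
[ 0.5516 -0.1077 -1.8591  3.0151 -0.0501  0.0084  0.0079] 47.16917228904873
scene P1 [-0.3  0.2]
scene P2 [-0.2 -0.1]
scene g1 [-0.9 -2. ]
scene g2 [ 0.4 -2. ]
scene c1 [ 3.  -5.9]
scene c2 [-8.1 -0.3]
scene c3 [-1.9  7.9]
scene c4 [10.2 -0.2]
scene T1 [ 0.5 -1.3]
scene T2 [-1.3 -0.3]
side P1 [-0.8 -0.7]
side P2 [-1.7 -1.1]
side c1 [-1.6  1.7]
side c2 [ 3.6 -2.6]
side T1 [0.2 0.7]
side T2 [-0.1 -1.8]
side g1 [-1.2 -1.5]
```

```bash
sed -i 's/x,y,yaw,th,n,cx,cy=p/x,y,yaw,th,n,cx,cy,hx,hy=p/; s/cx-\.11/cx-hx/g; s/cx+\.11/cx+hx/g; s/cy-\.08/cy-hy/g; s/cy+\.08/cy+hy/g; s/-.06,0,0\]/-.06,0,0,.09,.06]/' fit.py; python3 fit.py; python3 - <<'E'
import cv2
cv2.imwrite("pics/w.png",cv2.imread("pics/wrist0.png"))
E
```

```text
[ 0.5496 -0.107  -1.8768  3.0159 -0.0489  0.011   0.0069  0.0911  0.0677] 13.778661205910401
scene P1 [-0.6 -0.3]
scene P2 [-0.7 -0.9]
scene g1 [-0.5 -1.8]
scene g2 [ 0.5 -1.7]
scene c1 [-1.1 -0.7]
scene c2 [-1.2 -1.1]
scene c3 [ 0.4 -0.2]
scene c4 [ 0.4 -0.3]
scene T1 [ 0.6 -0.8]
scene T2 [-1.3  0.3]
side P1 [-0.3 -0.6]
side P2 [-0.9 -0.9]
side c1 [-2.  -2.6]
side c2 [-0.7 -0.6]
side T1 [-0.3  0.4]
side T2 [-0.4 -2.2]
side g1 [-1.7 -1.5]
```

View pics/w.png

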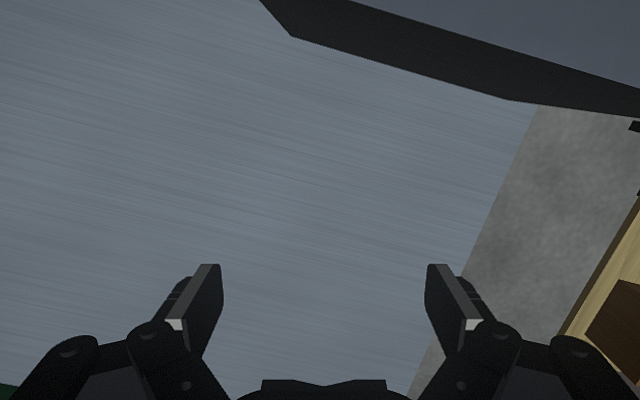

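The wrist view shows only bench and the open fingers, at about (200,300) and (450,300). The fit puts the unit at (0.550, -0.107) with yaw about -1.87 and the disc at about 1.44 rad, with post_a on the guide side. I'll move above post_a and look from there.

```bash
python3 -m jog '{"linear":[[33,44,0],[33,44,0],[33,44,0],[33,44,0],[33,44,0],[33,44,0],[33,44,0],[33,44,0],[33,44,0],[33,44,0],[33,43,0],[33,43,0]],"turn":[0.84,0.84,0.84,0.84,0.84,0.84,0.84,0.84,0.84,0.84,0.84,0.84]}' 1
python3 -m jog '{"linear":[[0,0,0],[0,0,0]],"turn":[0,0]}'
python3 - <<'E'
from station import *
import cv2,pickle
c=get_calibration("wrist");s=sense();im=snapshot("wrist")
pickle.dump((c,s),open("w1.pkl","wb"))
cv2.imwrite("pics/w1.png",cv2.resize(cv2.cvtColor(im,cv2.COLOR_RGB2BGR),(800,500),interpolation=cv2.INTER_CUBIC))
print(s["tcp_pos"],s["q"],s["force"])
E
```

```text
t: 1.65
tcp_pos: [0.5623, -0.0751, 0.4046]
tool_rot: [0.839, 0.544, -0.0, -0.0]
force: [1.2, -0.5, 0.4]
finger_gap: 1.001
gripper_force: 0.0
t: 1.9
tcp_pos: [0.5611, -0.0766, 0.4043]
tool_rot: [0.84, 0.543, -0.001, -0.0]
force: [-1.1, -0.8, -0.1]
finger_gap: 1.001
gripper_force: 0.0
[ 0.56106408 -0.07656594  0.40426669] [-3.32812702e-01  4.49128757e-01  1.58228340e+00 -5.73730652e-04
  1.11152947e+00  9.03180102e-02] [-1.09396414 -0.78922108 -0.1300215 ]
```

View pics/w1.png

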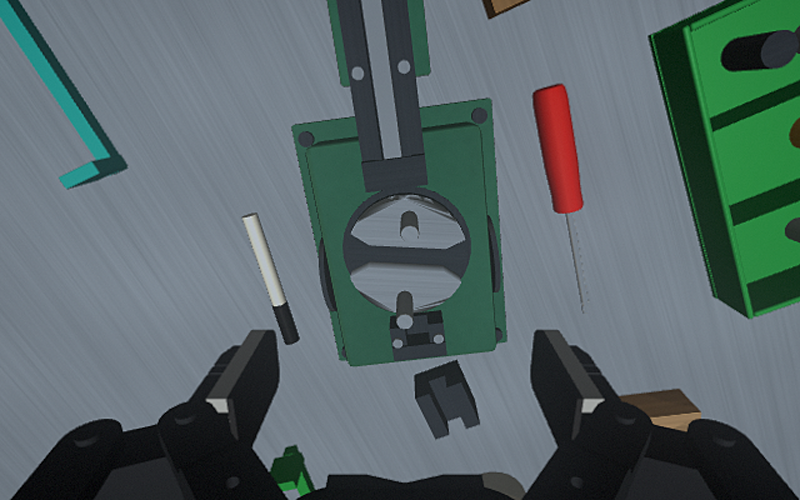

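The wrist view shows post_a's top at (410,234), post_b's top at (405,322), the bar's centre line from (372,0) to (394,155) and the keeper bolts at (398,344) and (438,339). I'll refit with these.

```bash
cat > fit2.py <<'E'
import pickle,fit
from fit import *
c,s=pickle.load(open("w1.pkl","rb"));C["wrist"]=c
ob={"wrist":{"P1":(410,233),"P2":(405,322),"b1":(372,0),"b2":(394.5,150),"k":(418,341.5)},
 "scene":{"P1":(391,222),"P2":(281,262),"T1":(657,70),"T2":(697,100),"g1":(612,128),"g2":(648,178)},
 "side":{"P1":(387,125),"P2":(449,86),"T1":(252,290),"T2":(202,290)}}
sc={"wrist":(1.25,0,0),"scene":(5,235,170),"side":(5,230,140)}
def model(p):
    x,y,yaw,th,n,b1,b2,k=p;a=.031*np.array([np.cos(th),np.sin(th)])
    return {"P1":(*a,.108),"P2":(*-a,.108),"g1":(-.192,-.0215,.066),"g2":(-.192,.0215,.066),"T1":(n-.17,-.015,.1045),"T2":(n-.17,.015,.1045),"b1":(b1,0,.0685),"b2":(b2,0,.0685),"k":(k,0,.073)}
def res(p,f=0):
    m=model(p);r=[]
    for k in ob:
        ks=list(ob[k]);q=proj(C[k],fx(p,[m[i] for i in ks]));S=sc[k]
        d=q-(np.array([ob[k][i] for i in ks])/S[0]+S[1:])
        if f:print(k,dict(zip(ks,d.round(1).tolist())))
        r+=list((d*(3 if k=="wrist" else 1)).ravel())
    return r
S=least_squares(res,[.55,-.107,-1.87,3,-.05,-.15,-.08,.065],loss="soft_l1").x
print(S.round(4));res(S,1)
pickle.dump(S,open("S.pkl","wb"))
print("postA",fx(S,[model(S)["P1"]]),"axis ang",S[2]+S[3],"theta",S[3]-np.pi/2,"tcp",s["tcp_pos"],"tab",fx(S,[(S[4]-.17,0,.087)]))
q=s["tool_rot"];from scipy.spatial.transform import Rotation as R
y=R.from_quat(q).as_matrix()[:,1];print("tool y ang",np.arctan2(y[1],y[0]))
E
python3 fit2.py
```

```text
[ 0.5479 -0.1058 -1.868   2.9656 -0.051  -0.1692 -0.0784  0.0684]
wrist {'P1': [0.0, 0.3], 'P2': [0.1, -0.7], 'b1': [0.6, -0.0], 'b2': [-1.3, 0.0], 'k': [0.1, -0.0]}
scene {'P1': [-0.6, -0.9], 'P2': [-0.9, -2.3], 'T1': [0.6, -2.0], 'T2': [-1.3, -1.1], 'g1': [-1.1, -2.7], 'g2': [0.1, -2.6]}
side {'P1': [-0.2, -0.5], 'P2': [-0.0, -0.8], 'T1': [0.5, 1.2], 'T2': [0.3, -1.3]}
postA [[ 0.56206986 -0.07821397  0.108     ]] axis ang 1.097551504798421 theta 1.3947688193307703 tcp [ 0.56106408 -0.07656594  0.40426669] tab [[0.61267494 0.10554243 0.087     ]]
tool y ang -0.42287644622371967
```

```bash
python3 -m jog '{"linear":[[1,-2,-40],[0,0,-40],[0,0,-40],[0,0,-20],[0,0,-8],[0,0,0]],"turn":[-0.6,0,0,0,0,0]}' 0.4 20
python3 -m jog '{"linear":[[0,0,0],[0,0,0],[0,0,0],[0,0,0],[0,0,0],[0,0,0]],"turn":[0,0,0,0,0,0]}' 0 20
```

```text
t: 2.7
tcp_pos: [0.5622, -0.0796, 0.2567]
tool_rot: [0.854, 0.52, -0.0, -0.0]
force: [-0.0, -0.5, 0.1]
finger_gap: 0.4
gripper_force: 0.0
t: 3.45
tcp_pos: [0.5627, -0.079, 0.2579]
tool_rot: [0.854, 0.521, 0.0, 0.001]
force: [-0.7, -1.6, 5.7]
finger_gap: 0.129
gripper_force: 20.4
```

```bash
python3 - <<'E'
import numpy as np
f=np.linspace(1.0976,-.297,17);p=31*np.c_[np.cos(f),np.sin(f)]
print(np.diff(p,axis=0).round(1).tolist())
E
```

```text
[[2.3, -1.3], [2.2, -1.5], [2.1, -1.7], [1.9, -1.9], [1.8, -2.1], [1.6, -2.2], [1.4, -2.3], [1.2, -2.4], [0.9, -2.5], [0.7, -2.6], [0.5, -2.7], [0.3, -2.7], [0.0, -2.7], [-0.2, -2.7], [-0.4, -2.7], [-0.7, -2.6]]
```

```bash
python3 -m jog '{"linear":[[2.3,-1.3,0],[2.2,-1.5,0],[2.1,-1.7,0],[1.9,-1.9,0],[1.8,-2.1,0],[1.6,-2.2,0],[1.4,-2.3,0],[1.2,-2.4,0]],"turn":[-1,-1,-1,-1,-1,-1,-1,-1]}'
python3 -m jog '{"linear":[[0.9,-2.5,0],[0.7,-2.6,0],[0.5,-2.7,0],[0.3,-2.7,0],[0,-2.7,0],[-0.2,-2.7,0],[-0.4,-2.7,0],[-0.7,-2.6,0],[0,0,0],[0,0,0]],"turn":[-1,-1,-1,-1,-1,-1,-1,-0.95,0,0]}'
```

```text
t: 4.45
tcp_pos: [0.577, -0.0942, 0.2579]
tool_rot: [0.981, 0.196, 0.0, 0.0]
force: [-2.5, -0.7, 7.3]
finger_gap: 0.132
gripper_force: 20.5
t: 5.7
tcp_pos: [0.5782, -0.1154, 0.2579]
tool_rot: [0.989, -0.148, 0.001, 0.0]
force: [-1.8, -1.3, 6.7]
finger_gap: 0.129
gripper_force: 20.5
```

```bash
python3 -m jog '{"linear":[[0,0,0],[0,0,0],[0,0,0],[0,0,30],[0,0,40],[0,0,50],[0,0,10],[0,0,0]],"turn":[0,0,0,0,0,0,0,0]}' 0.45
python3 - <<'E'
from station import *
import cv2,pickle
c=get_calibration("wrist");s=sense();im=snapshot("wrist")
pickle.dump((c,s),open("w2.pkl","wb"))
cv2.imwrite("pics/w2.png",cv2.resize(cv2.cvtColor(im,cv2.COLOR_RGB2BGR),(800,500),interpolation=cv2.INTER_CUBIC))
E
```

```text
t: 6.7
tcp_pos: [0.5779, -0.1152, 0.387]
tool_rot: [0.989, -0.148, 0.0, 0.0]
force: [0.7, 0.9, -0.1]
finger_gap: 0.452
gripper_force: 0.0
```

View pics/w2.png

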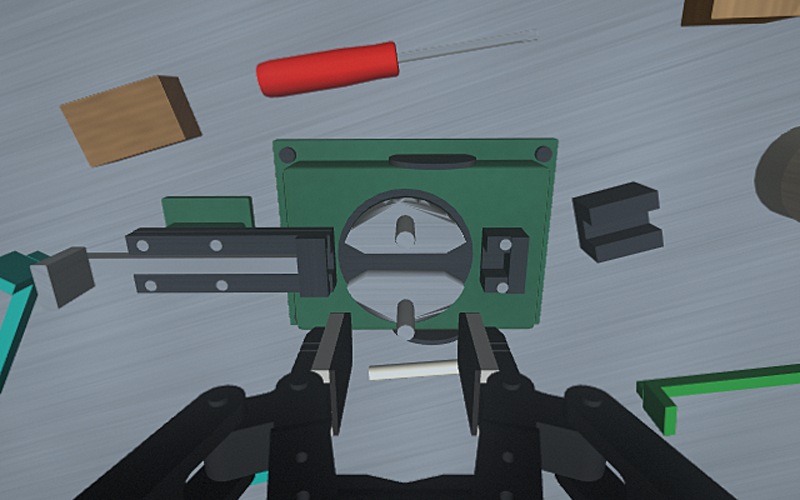

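The slot now runs in line with the bar: the post tops at (405,238) and (405,331) lie square to it, and the tab is at about (60,275). Next, close the hand, turn it 90° and go behind the tab.

```bash
python3 -m jog '{"linear":[[4,24,0],[4,24,0],[4,24,0],[4,24,0],[4,24,0],[4,24,0],[4,24,0],[4,24,0],[4,24,0],[4,24,0],[4,20,0],[3,0,0]],"turn":[1,1,1,1,1,1,1,1,1,1,1,1]}' 0
python3 -m jog '{"linear":[[0,0,0],[0,0,-20],[0,0,-30],[0,0,-30],[0,0,-30],[0,0,-20],[0,0,-7],[0,0,0]],"turn":[1,1,1,1,1,1,0,0]}'
python3 - <<'E'
from station import *
import cv2,numpy as np
print(sense()["tcp_pos"],sense()["tool_rot"])
a=snapshot("scene")[150:250,300:430];b=snapshot("side")[130:230,230:360]
cv2.imwrite("pics/p1.png",cv2.resize(cv2.cvtColor(np.vstack([a,b]),cv2.COLOR_RGB2BGR),None,fx=3,fy=3,interpolation=cv2.INTER_CUBIC))
E
```

```text
t: 8.25
tcp_pos: [0.6244, 0.1463, 0.3838]
tool_rot: [0.93, 0.369, -0.002, -0.001]
force: [0.3, -0.8, -0.1]
finger_gap: 0.002
gripper_force: 0.0
t: 9.25
tcp_pos: [0.6246, 0.1446, 0.2482]
tool_rot: [0.804, 0.594, -0.001, -0.001]
force: [0.9, 0.3, -0.4]
finger_gap: 0.001
gripper_force: 0.0
[0.62457736 0.1446424  0.24824239] [ 0.80427512  0.59425532 -0.00121658 -0.00081507]
```

View pics/p1.png

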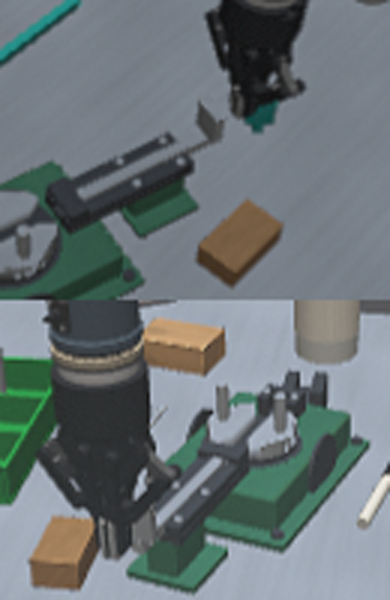

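The hand is down just behind the tab, in line with the bar. Push along the bar now.

```bash
python3 -m jog '{"linear":[[-2.9,-9.6,0],[-2.9,-9.6,0],[-2.3,-7.6,0],[-2.3,-7.6,0],[-2.3,-7.6,0],[-2.3,-7.6,0]],"turn":[0,0,0,0,0,0]}'
python3 -m jog '{"linear":[[-2.3,-7.6,0],[-2.3,-7.6,0],[-2.3,-7.6,0],[-2.3,-7.6,0]],"turn":[0,0,0,0]}'
python3 -m jog '{"linear":[[-2.3,-7.6,0],[-2.3,-7.6,0],[-2.3,-7.6,0],[-2.3,-7.6,0]],"turn":[0,0,0,0]}'
```

```text
t: 10.1
tcp_pos: [0.6101, 0.0948, 0.25]
tool_rot: [0.804, 0.595, 0.0, 0.0]
force: [1.1, 3.4, 3.4]
finger_gap: -0.003
gripper_force: 1.5
t: 10.6
tcp_pos: [0.6006, 0.0642, 0.2497]
tool_rot: [0.804, 0.595, -0.0, -0.0]
force: [-0.2, 3.5, 2.1]
finger_gap: 0.002
gripper_force: 1.5
t: 11.1
tcp_pos: [0.5914, 0.0338, 0.2497]
tool_rot: [0.804, 0.595, -0.0, -0.0]
force: [0.8, 3.2, 2.8]
finger_gap: 0.003
gripper_force: 1.4
```

```bash
python3 -m jog '{"linear":[[-2.3,-7.6,0],[-2.3,-7.6,0],[-2.3,-7.6,0],[-1.2,-3.8,0],[-0.6,-1.9,0]],"turn":[0,0,0,0,0]}'
python3 -m jog '{"linear":[[-0.6,-1.9,0],[-0.6,-1.9,0],[-0.6,-1.9,0]],"turn":[0,0,0]}'
```

```text
t: 11.72
tcp_pos: [0.5828, 0.0055, 0.2497]
tool_rot: [0.804, 0.595, 0.0, -0.0]
force: [1.5, 3.0, 1.3]
finger_gap: 0.002
gripper_force: 1.5
t: 12.1
tcp_pos: [0.5811, 0.0002, 0.2498]
tool_rot: [0.804, 0.595, 0.0, 0.0]
force: [1.0, 3.1, 1.9]
finger_gap: -0.003
gripper_force: 1.4
```

```bash
python3 -m jog '{"linear":[[-0.6,-1.9,0],[-0.3,-1,0],[0,0,0]],"turn":[0,0,0]}'
python3 -m jog '{"linear":[[-0.3,-1,0],[-0.3,-1,0],[0,0,0]],"turn":[0,0,0]}'
python3 -m jog '{"linear":[[-0.3,-1,0],[-0.3,-1,0],[0,0,0]],"turn":[0,0,0]}'
```

```text
t: 12.48
tcp_pos: [0.5802, -0.0027, 0.2497]
tool_rot: [0.804, 0.595, 0.0, -0.0]
force: [0.7, 3.7, 2.5]
finger_gap: -0.001
gripper_force: 1.9
t: 12.85
tcp_pos: [0.5799, -0.0034, 0.2498]
tool_rot: [0.804, 0.594, 0.001, -0.001]
force: [2.6, 8.5, 1.7]
finger_gap: -0.001
gripper_force: 5.0
t: 13.22
tcp_pos: [0.5797, -0.004, 0.2499]
tool_rot: [0.805, 0.594, 0.003, -0.001]
force: [4.5, 15.7, 1.2]
finger_gap: 0.002
gripper_force: 8.2
```

The force is rising and travel has stalled at the expected place, so the bar is against the stop. Back off, lift and look.

```bash
python3 -m jog '{"linear":[[2.9,9.6,0],[8.8,28.7,0],[0,0,30],[0,0,50],[0,0,55],[-12,-40,0],[-12,-40,0],[0,0,0],[0,0,0]],"turn":[0,0,0,0,0,0,0,0,0]}'
python3 - <<'E'
from station import *
import cv2
im=snapshot("wrist")
cv2.imwrite("pics/w3.png",cv2.resize(cv2.cvtColor(im,cv2.COLOR_RGB2BGR),(800,500),interpolation=cv2.INTER_CUBIC))
E
```

```text
t: 14.35
tcp_pos: [0.5665, -0.0487, 0.3843]
tool_rot: [0.804, 0.594, -0.001, -0.0]
force: [0.4, 0.3, 0.1]
finger_gap: 0.003
gripper_force: 0.0
```

View pics/w3.png

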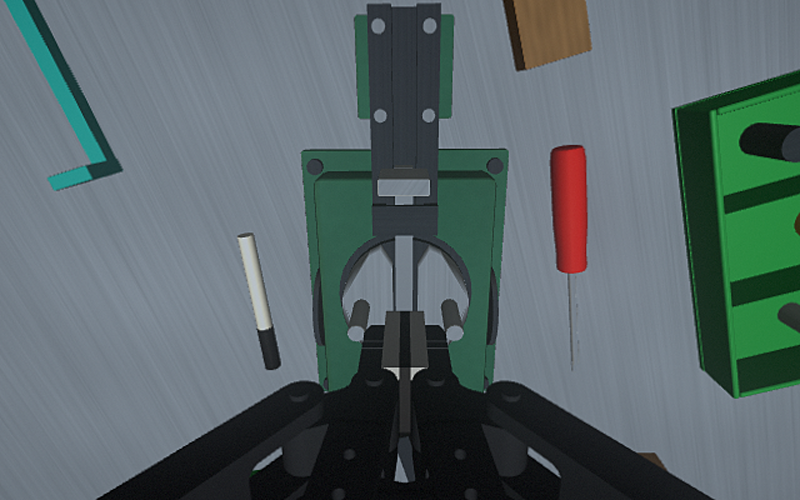

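The bar runs straight through the slot, with its tab at (404,187) just short of the bridge. The stall position matches the stop within about 2 mm. The bystanders in view look undisturbed and the hand is clear.

```bash
python3 -c "
from station import *
print(sign_off())"
```

```text
the job is handed in; nothing more can be done
None
```

The slot is lined up and the bar is pushed home: it stalled with rising force within about 2 mm of where the stop should be (the nose itself was hidden by the hand), the hand is clear, and the job is handed in with no verdict shown.

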